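# Set the recipe stand's leg and close its cam lever

### The arm

A 6-joint arm with a two-finger parallel gripper is mounted at the origin on a cart in front of the work surface, level with it; the furniture and walls round the work are solid. World frame = base frame: x ahead of the robot, y to its left, z up, the work surface at z = 0. Lengths are in m, angles in rad, forces in N, time in s.
With the tool pointing down it reaches from about 0.275 to 1 m from the base axis. Payload 8.4 kg.
Tool frame: the origin (TCP) lies at the very end of the fingers, on their centre line; the grasp point (between the pads) lies 19 mm behind it (r.grasp_offset is the distance from the TCP to the grasp point, in m); z points along the fingers, y is the line along which they close (so a half turn about z gives the same grasp; the last joint's range is limited). The gripper opens to 85 mm and grips with 20 to 120 N. Pads are 22 mm wide; open, the fingers measure 114 mm over their backs; the gripper's body (76 mm by 85 mm) begins 54 mm behind the grasp point. The pads swing forward as they close: fully open they stand 13 mm farther back than shut.
Start: joints at [-1.187, 0.353, 1.633, -0, 1.155, -0.002], TCP at [0.235, -0.579, 0.231] pointing down, gripper open.
Joint ranges: [-2.63, 2.63], [-0.92, 2.1], [0.06, 2.66], [-1.3, 4.44], [0, 2.69], [-3.02, 3.02]. Speed limits (rad/s): [2.22, 2.22, 2.79, 3.14, 3.14, 3.14].

### API

Orientations are given as a unit quaternion [w, x, y, z].
In Python, from rig import r gives the robot as it stands. The module is installed in compiled form; this text tells all that it offers.
- The arm moves only by the shell command python3 -m inch 'ROWS'. ROWS is text: rows parted by semicolons, each of 7 numbers parted by spaces: the shift along the tool's x, y, z scaled (see below), then the turn, a rotation vector about the tool's x, y, z scaled (see below), then the closure, from 0 (fully open) to 1 (shut). A call has 1 to 8 rows; each row shifts and turns the commanded pose from where the row before left it, along the tool's axes as they then stand; what a row does not reach is not made up. The controller multiplies each number of a shift by 60 mm and each number of a turn by 10 degrees. A row lasts 1/8 s, in which the tool goes at most 62.5 mm and 10.7 degrees, less where a joint would pass 70% of its speed; a pose out of reach is approached as far as the arm can. A call with a number of a shift or a turn outside -1 to 1 is refused whole. A call with a gripper value outside its range is refused whole. The fingers move at their own pace and stop on an object; the grip force is fixed at half the most. Time passes only in rows, so rows that do not move let the fingers close. It gives the time, the measured TCP pose, the force, the opening and the grip force at its end, in the units of the state.
- r.sense(): the state, without advancing time (a new reading comes with each control period).
- r.camera(name): name is "scene" or "top" or "wrist"; returns a dict with "frame" (480x640x3 uint8, red, green, blue), "vertical_fov" (degrees; the focal length in pixels is half the picture's height over the tangent of half this angle, whatever the lens; pixels are square), "cx", "cy" (the principal point, pixels), "extrinsics" (4x4, takes a point from world to camera coordinates); the wrist camera has in their place "mount" (4x4, takes a point from camera to tool coordinates, whose origin is the TCP and whose axes are the flange's). Camera axes: x right, y up, looking along -z (the intrinsics and any distortion apply to the point x, -y, -z); pixel columns grow to the right and rows downward; lengths in m; the calibration is good to about 2 mm. A picture is of the moment at which its call begins: read the wrist's pose just before it. There is no depth.
- r.close_job(): hands the job in; it is judged then, once.
Trained networks look in a picture, given as the dict that the camera call returned (one of the last four; its "shot" number tells which), for a name from the list of things; names that differ only in an ending like _2 or _b are one class to them, and where a whole thing is asked for, a point or a joint stands for the part that bears it (a point fixed in the world has none). Each returns a list of dicts, best first, with "confidence" (0 to 1); they miss things now and then, are a little off and sometimes report something else, mostly with a low value. They report only what shows in the picture. A call takes as long as a camera call.
- r.look_for(label, picture): "at" ([row, column] in pixels, amid what is visible of it).
- r.tip_of(label, picture): "at" ([row, column] in pixels: a listed point, or the origin of a listed thing).
The state is a dict: "time": time; "qpos": joint angles; "joint_velocities": joint speeds; "tau": joint torques, N m; "tool_pos": TCP position; "eef_rot": TCP orientation; "ft_force": force on the tool from outside, world axes, zero at the start; "torque": the same for the moment, N m; "gripper_width": finger opening in m; "finger_force": force on a finger pad.
Only numpy, scipy, OpenCV 4.12 (cv2) and the standard library are available. Lean on these libraries where they do the work, as an engineer would, in place of code of your own. Each camera call takes 0.05 s, during which the arm holds its last target. There are 200 camera calls.

### The job

Set the length of the recipe stand's leg: hold the orange knob of its cam lever and, with the lever still open, pull the leg out against its spring until the white pointer lines up with the red mark, then swing the lever closed, straight along the leg, while keeping the pointer at the mark. Finish still gripping the knob, with the lever fully closed and the leg held at the mark, so that I can tighten the lock screw: do not let go. Leave the spice jar, the ramekin and the lime where they are.

Things in the scene. Friction and masses are not known exactly. Their poses are not given: they have to be found in the camera images.
- recipe_stand: wooden recipe stand lying on its face on the worktop, fixed, 360 x 104 mm panel, top of the panel 16 mm high, with a 40 mm high ledge at its -x end. Origin: centre of the panel's outline, on the worktop. Its +x axis is the way the leg slides out (roughly to the robot's left), +y (roughly towards the robot) is the side with the scale and the red mark. The leg slides on a rail along the line y = 0.
- leg_pointer (a point): tip of the white pointer on the black sleeve (80 x 36 mm, top 44 mm high) of the sliding leg, at stand y = +30 mm, 26 mm above the worktop. The leg starts fully in and slides up to 150 mm along the stand's +x with the pointer. A spring pulls it back with 2 to 4 N, lever open or closed: let go, it returns.
- mark_line (a point): point of the red index clip on the edge of the stand, at stand y = +30 mm, 26 mm above the worktop; red, 4 mm wide there, fixed for the run, 55 to 110 mm from where the pointer starts. The pointer is at the mark when both have the same stand x (they meet without touching). Same axes as the stand.
- lever_pivot (a point): pivot of the grey cam lever on top of the leg's sleeve, on the rail's line, at the same stand x as the pointer, 53 mm above the worktop. Upright axis; moves with the leg. The lever turns with slight friction (0.06 N m), no spring. Moving the knob parallel to the leg slides the leg; moving it on an arc about the still pivot turns the lever.
- cam_lever (a joint): lever angle about its upright pivot, rad: 0 = fully open (stop), lever pointing 60 degrees off the stand's +x towards the stand's -y (away from the robot); 1.047 = fully closed (stop), the lever lies straight along the stand's +x above the leg. It grows counter-clockwise seen from above. Starts nearly open (0 to 0.12).
- lever_knob: orange upright round knob at the end of the cam lever, 18 mm in diameter, 50 mm tall, from 58 to 108 mm above the worktop; turns freely about its own upright axis, so the fingers need not turn with the lever. Origin: its centre, 83 mm above the worktop, 65 mm from the pivot. The lever's grey end under it is 24 mm wide, top 57 mm high. Grip it from above.
- spice_jar: small corked glass jar, 44 mm in diameter, 92 mm tall, loose; origin at the centre of its underside. Leave alone.
- ramekin: small white ramekin, 68 mm in diameter, 45 mm tall, loose; origin at the centre of its underside. Leave alone.
- lime: green lime, 60 x 48 x 48 mm, loose; origin at its underside. Leave alone.

How it is judged:
By the outcome, as a careful person would: the job done as asked, in the order asked, and still so for the second after the job is handed in, while the arm keeps its last pose, push and grip.
It also fails if it takes over 38 s, if anything falls off the work surface, if the arm or the gripper's body presses on something with over 40 N, if the wrist force passes 120 N, or if a joint passes its speed limit or range.

## Working session

There is one attempt and no reset: what is moved stays moved. The work goes in short steps, Python scripts to look and compute and a shell command to move; the robot and the scene stay as the last step left them, time stands still between calls to the robot, and variables do not carry over. Pictures are saved under pics/ and viewed, at most 10 in all, crops included, and the job is handed in when it is done.

```bash
mkdir -p pics; cat > h.py <<'E'
import numpy as np, cv2
from rig import r
def ray(p,at):
    f=240/np.tan(np.radians(p["vertical_fov"])/2); 
    d=np.array([(at[1]-p["cx"])/f,-(at[0]-p["cy"])/f,-1.])
    E=np.array(p["extrinsics"]); R=E[:3,:3]; return -R.T@E[:3,3], R.T@d
def atz(p,at,z):
    o,d=ray(p,at); return o+d*(z-o[2])/d[2]
def proj(p,X):
    f=240/np.tan(np.radians(p["vertical_fov"])/2);E=np.array(p["extrinsics"]);c=E[:3,:3]@X+E[:3,3]
    return p["cy"]-f*c[1]/-c[2], p["cx"]+f*c[0]/-c[2]
E
python3 - <<'E'
from h import *
print({k:v for k,v in r.sense().items()})
Z=dict(recipe_stand=0,leg_pointer=.026,mark_line=.026,lever_pivot=.053,lever_knob=.083,spice_jar=0,ramekin=0,lime=0)
for n in("top","scene"):
    p=r.camera(n); cv2.imwrite(f"pics/{n}0.png",p["frame"][:,:,::-1])
    print(n,{k:v for k,v in p.items() if k not in("frame",)})
    for l,z in Z.items():
        for d in r.tip_of(l,p)[:2]: print(l,np.round(d["at"],1),round(d["confidence"],2),np.round(atz(p,d["at"],z),4))
E
```

```text
{'time': 0.0, 'qpos': array([-1.18737647e+00,  3.53662546e-01,  1.63416378e+00,  7.02126355e-06,
        1.15518208e+00, -2.40207312e-03]), 'joint_velocities': array([ 0.00036362, -0.00039641,  0.00037712,  0.00145758,  0.0008266 ,
        0.00055944]), 'tau': array([-1.71861075e-06, -6.05262065e+01, -3.42072129e+01,  6.75211140e-05,
        9.49224952e-03,  4.32448121e-05]), 'tool_pos': array([ 0.23501853, -0.5786024 ,  0.23054   ]), 'eef_rot': array([-6.95676943e-04,  9.81450340e-01,  1.91715228e-01, -1.30889708e-04]), 'ft_force': array([-0.20446964, -0.53149465, -0.5707928 ]), 'torque': array([ 0.01002395, -0.00941437,  0.02560665]), 'finger_force': 0.0, 'gripper_width': 0.08555504727351988}
top {'vertical_fov': 42.106384004380885, 'cx': 311.09887038357914, 'cy': 236.9155999652967, 'extrinsics': array([[ 0.11590087, -0.99325333,  0.00384966, -0.22175385],
       [ 0.97215193,  0.11423168,  0.20462585, -0.50547836],
       [-0.20368506, -0.01997386,  0.97883269, -1.46284153],
       [ 0.        ,  0.        ,  0.        ,  1.        ]]), 'shot': 1}
recipe_stand [273.1 290.3] 0.66 [
[... 617 characters left out ...]
0.49381555],
       [ 0.38555922,  0.35296901,  0.85250042, -0.19955327],
       [-0.60053241, -0.60545749,  0.52228541, -0.98407342],
       [ 0.        ,  0.        ,  0.        ,  1.        ]]), 'shot': 2}
recipe_stand [269.6 279.9] 0.82 [ 0.4394 -0.1257  0.    ]
leg_pointer [284.  301.3] 0.68 [ 0.4115 -0.2296  0.026 ]
mark_line [240.2 313.6] 0.65 [ 0.5565 -0.1214  0.026 ]
mark_line [270.7 279.3] 0.64 [ 0.4121 -0.157   0.026 ]
lever_pivot [266.6 308.6] 0.68 [ 0.4418 -0.2225  0.053 ]
lever_knob [239.2 314.5] 0.51 [ 0.4971 -0.1864  0.083 ]
spice_jar [216.4 248.3] 0.64 [0.5511 0.134  0.    ]
ramekin [283.3 410.9] 0.61 [ 0.6037 -0.3819  0.    ]
lime [358.2 386.6] 0.7 [ 0.3846 -0.4849  0.    ]
```

```bash
python3 -c "
import cv2
a=cv2.imread('pics/top0.png')[190:340,180:460];b=cv2.imread('pics/scene0.png')[190:340,180:460]
import numpy as np
cv2.imwrite('pics/a.png',cv2.resize(np.vstack([a,b]),None,fx=2,fy=2,interpolation=cv2.INTER_CUBIC))"
```

```text
(no output)
```

View pics/a.png

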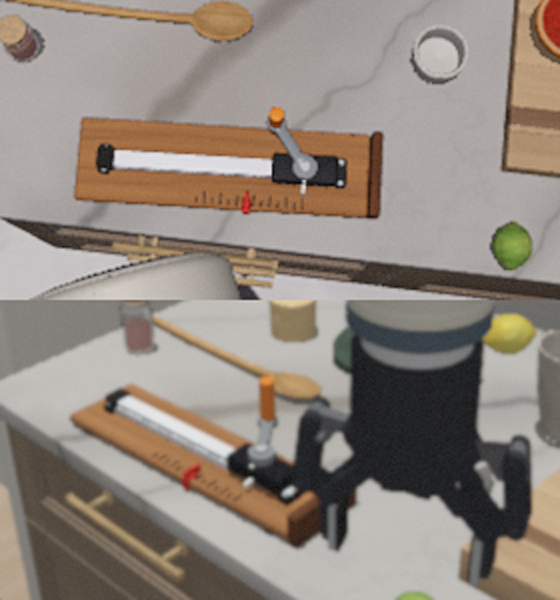

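The top view shows the stand with its leg fully in. The knob is at about (row 247, col 318), the pivot at (273, 333), the pointer tip at (285, 331) and the red mark's point at (287, 303). I'll get the yaw from the panel corners, then look with the wrist camera from above.

```bash
cat > q.py <<'E'
from h import *
from scipy.spatial.transform import Rotation as R
def wrist():
    s=r.sense(); p=r.camera("wrist"); q=s["eef_rot"]
    T=np.eye(4);T[:3,:3]=R.from_quat(q,scalar_first=True).as_matrix();T[:3,3]=s["tool_pos"]
    p["extrinsics"]=np.linalg.inv(T@np.array(p["mount"])); return s,p
E
python3 - <<'E'
from q import *
p=r.camera("top")
c=[(190+y/2,180+x/2) for x,y in((82,118),(75,199),(371,134),(367,216))]
W=np.array([atz(p,a,.016)[:2] for a in c]);print(W)
d=(W[0]+W[1]-W[2]-W[3]);print(np.degrees(np.arctan2(d[1],d[0])),np.linalg.norm(d)/2)
for n,a,z in(("knob",(247,318),.1),("piv",(273,333),.057),("ptr",(285,331.5),.026),("mark",(287.5,303.5),.026)):print(n,atz(p,a,z))
s,w=wrist();print(np.round(R.from_quat(s["eef_rot"],scalar_first=True).as_matrix(),3));print(w["mount"],w["vertical_fov"])
E
```

```text
[[ 0.47900084  0.05760608]
 [ 0.37822117  0.05146216]
 [ 0.50074601 -0.30032756]
 [ 0.39906098 -0.30544807]]
93.40921888160013 0.35805559744553983
knob [ 0.49588387 -0.18130469  0.1       ]
piv [ 0.44536765 -0.22388067  0.057     ]
ptr [ 0.42035601 -0.22413402  0.026     ]
mark [ 0.40634586 -0.15712915  0.026     ]
[[ 0.927  0.376 -0.   ]
 [ 0.376 -0.927 -0.   ]
 [-0.     0.    -1.   ]]
[[-4.11890724e-04  9.59340122e-01  2.82252300e-01  7.22327778e-02]
 [ 9.99999764e-01  2.39731174e-04  6.44483299e-04 -7.81430614e-04]
 [ 5.50614011e-04  2.82252498e-01 -9.59339994e-01 -1.41640487e-01]
 [ 0.00000000e+00  0.00000000e+00  0.00000000e+00  1.00000000e+00]] 66.22822212486523
```

```bash
python3 -m inch '0.4 -0.28 0.03 0 0 0.3 0; 0.75 -0.5 0.06 0 0 0 0; 0.75 -0.5 0.06 0 0 0 0; 0.75 -0.5 0.06 0 0 0 0; 0.75 -0.5 0.06 0 0 0 0; 0.75 -0.5 0.06 0 0 0 0; 0.75 -0.5 0.06 0 0 0 0; 0.75 -0.5 0.06 0 0 0 0'
python3 -m inch '0.6 -0.35 0.1 0 0 0.6 0; 0.2 -0.1 0.1 0 0 0.9 0; 0 0 0 0 0 0 0; 0 0 0 0 0 0 0'
cat > m.py <<'E'
from q import *
import sys
def run(name):
    s,p=wrist(); cv2.imwrite(f"pics/{name}.png",p["frame"][:,:,::-1])
    M=R.from_quat(s["eef_rot"],scalar_first=True).as_matrix()
    print(s["time"],s["tool_pos"],np.round(M[:,0],3),"F",np.round(s["ft_force"],1),"w",round(s["gripper_width"],4),s["finger_force"])
    for l,z in dict(leg_pointer=.026,mark_line=.026,lever_pivot=.053,lever_knob=.083).items():
        for d in r.tip_of(l,p)[:2]: print(l,np.round(d["at"],1),round(d["confidence"],2),np.round(atz(p,d["at"],z),4))
    return s,p
if __name__=="__main__": run(sys.argv[1])
E
python3 m.py w1
```

```text
time: 2.0
tool_pos: [0.481, -0.2515, 0.2044]
eef_rot: [0.0, 0.986, 0.166, 0.0]
ft_force: [0.7, -0.4, 0.2]
gripper_width: 0.0855
finger_force: 0.0
time: 2.5
tool_pos: [0.5171, -0.2132, 0.1924]
eef_rot: [0.0, 0.999, 0.037, -0.0]
ft_force: [0.4, -0.7, 0.3]
gripper_width: 0.0855
finger_force: 0.0
2.5 [ 0.51708646 -0.21317414  0.19242236] [ 0.997  0.075 -0.   ] F [ 0.4 -0.7  0.3] w 0.0855 0.0
leg_pointer [332.5 325.9] 0.56 [ 0.4122 -0.2227  0.026 ]
lever_pivot [311.6 324.2] 0.63 [ 0.4473 -0.2184  0.053 ]
lever_knob [267.5 276.2] 0.77 [ 0.4949 -0.1798  0.083 ]
lever_knob [312.7 329.4] 0.21 [ 0.4618 -0.2211  0.083 ]
```

View pics/w1.png

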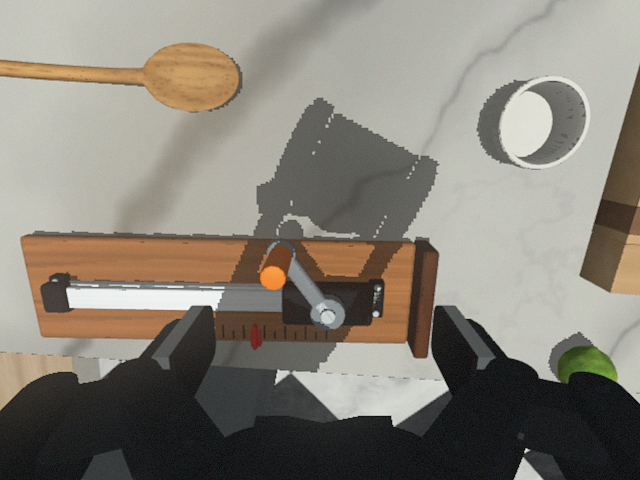

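The wrist view shows the knob top at about (278, 272), its base at (245, 283) and the mark point at (325, 256). This matches the knob estimate of (0.495, -0.180). I'll go over it and down.

```bash
python3 -m inch '-0.16 -0.28 0.1 0 0 0 0; -0.16 -0.3 0.2 0 0 0 0; 0 0 0.4 0 0 0 0; 0 0 0.5 0 0 0 0; 0 0 0.5 0 0 0 0; 0 0 0.4 0 0 0 0; 0 0 0 0 0 0 0'
python3 m.py w2
python3 - <<'E'
from q import *
p=r.camera("top");cv2.imwrite('pics/t2.png',cv2.resize(p["frame"][190:340,200:400,::-1],None,fx=3,fy=3))
E
```

```text
time: 3.62
tool_pos: [0.4945, -0.1792, 0.065]
eef_rot: [-0.001, 0.999, 0.036, -0.002]
ft_force: [-0.2, 1.0, -0.1]
gripper_width: 0.0855
finger_force: 0.0
3.625 [ 0.49447678 -0.17923555  0.06498716] [ 0.997  0.072 -0.003] F [-0.2  1.  -0.1] w 0.0855 0.0
mark_line [403.6 273.3] 0.63 [ 0.4134 -0.1547  0.026 ]
lever_knob [334.2 327.9] 0.87 [ 0.4947 -0.1801  0.083 ]
```

View pics/w2.png

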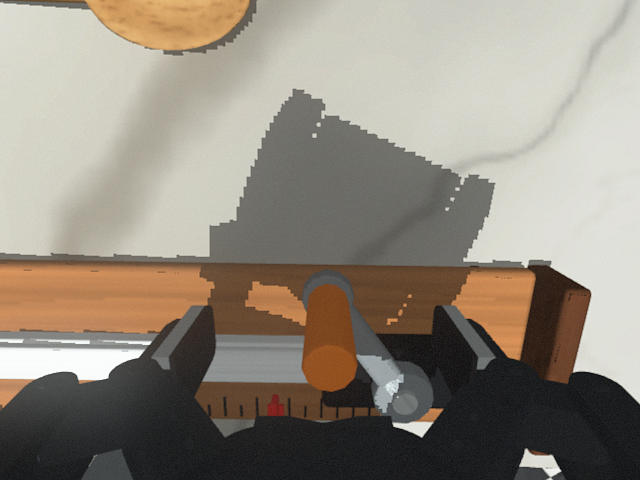

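The knob sits centred between the pads and the lever is clear. The mark tip is at about (395, 275). Now I'll grip it.

```bash
python3 -m inch '0 0 0 0 0 0 1; 0 0 0 0 0 0 1; 0 0 0 0 0 0 1; 0 0 0 0 0 0 1; 0 0 0 0 0 0 1; 0 0 0 0 0 0 1; 0 0 0 0 0 0 1; 0 0 0 0 0 0 1'
python3 - <<'E'
from m import *
s,p=run('w3')
print("markwrist",atz(p,(395,275),.026))
p=r.camera("top")
for l,z in dict(leg_pointer=.026,mark_line=.026,lever_pivot=.053,lever_knob=.083).items():
        for d in r.tip_of(l,p)[:2]: print(l,np.round(d["at"],1),round(d["confidence"],2),np.round(atz(p,d["at"],z),4))
cv2.imwrite('pics/t3.png',cv2.resize(p["frame"][220:320,240:390,::-1],None,fx=5,fy=5))
E
```

```text
time: 4.92
tool_pos: [0.4959, -0.1795, 0.0664]
eef_rot: [0.0, 0.999, 0.036, 0.0]
ft_force: [-1.6, -0.7, 5.1]
gripper_width: 0.0167
finger_force: 58.4
4.925 [ 0.49588947 -0.17948754  0.06638038] [0.997 0.072 0.   ] F [-1.6 -0.7  5.1] w 0.0167 58.36169421672821
leg_pointer [334.5 321.8] 0.53 [ 0.4619 -0.1802  0.026 ]
lever_knob [336.5 323.7] 0.69 [ 0.4942 -0.1789  0.083 ]
markwrist [ 0.42015151 -0.15565167  0.026     ]
leg_pointer [290.8 333.1] 0.94 [ 0.4067 -0.2295  0.026 ]
lever_pivot [272.1 331.6] 0.8 [ 0.4478 -0.2204  0.053 ]
lever_knob [218.  396.7] 0.2 [ 0.5915 -0.3605  0.083 ]
```

View pics/t3.png

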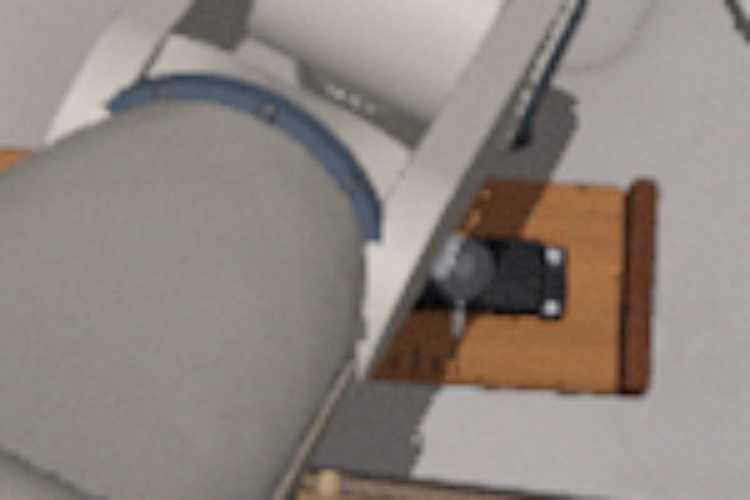

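The pads hold the knob, with opening 16.7 mm and 58 N. The arm hides the mark from the top camera. The knob turns freely, so I'll turn the tool half round to put the wrist camera on the pointer side.

```bash
python3 -m inch '0 0 0 0 0 -0.5 1; 0 0 0 0 0 -1 1; 0 0 0 0 0 -1 1; 0 0 0 0 0 -1 1; 0 0 0 0 0 -1 1; 0 0 0 0 0 -1 1; 0 0 0 0 0 -1 1; 0 0 0 0 0 -1 1'
python3 -m inch '0 0 0 0 0 -1 1; 0 0 0 0 0 -1 1; 0 0 0 0 0 -1 1; 0 0 0 0 0 -1 1; 0 0 0 0 0 -1 1; 0 0 0 0 0 -1 1; 0 0 0 0 0 -1 1; 0 0 0 0 0 -1 1'
python3 -m inch '0 0 0 0 0 -1 1; 0 0 0 0 0 -1 1; 0 0 0 0 0 -0.43 1; 0 0 0 0 0 0 1; 0 0 0 0 0 0 1'
python3 m.py w4
```

```text
time: 6.42
tool_pos: [0.4958, -0.1793, 0.0663]
eef_rot: [-0.0, 0.769, 0.639, -0.0]
ft_force: [-1.5, 0.0, 4.8]
gripper_width: 0.0165
finger_force: 58.3
time: 7.42
tool_pos: [0.4951, -0.1795, 0.0663]
eef_rot: [-0.001, 0.178, 0.984, -0.0]
ft_force: [-4.1, -2.1, 7.7]
gripper_width: 0.0169
finger_force: 58.4
time: 8.05
tool_pos: [0.4951, -0.1795, 0.0663]
eef_rot: [-0.001, -0.03, 1.0, 0.0]
ft_force: [-4.4, -2.6, 7.0]
gripper_width: 0.0166
finger_force: 58.5
8.05 [ 0.49511229 -0.17952239  0.06627515] [-0.998 -0.06   0.001] F [-4.4 -2.6  7. ] w 0.0166 58.457744121551514
leg_pointer [116.1 242.4] 0.77 [ 0.4171 -0.2209  0.026 ]
mark_line [116.5 382.9] 0.68 [ 0.4133 -0.1553  0.026 ]
lever_pivot [184.4 231.6] 0.56 [ 0.4455 -0.2198  0.053 ]
lever_knob [332.8 324. ] 0.66 [ 0.4956 -0.1781  0.083 ]
```

View pics/w4.png

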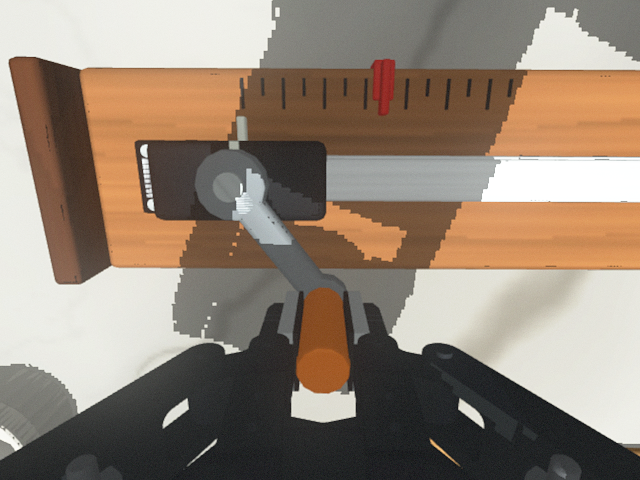

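The view is clear: the pointer tip is at (116, 241) and the mark tip at (115, 384), about 66 mm apart. Tool y is the stand's +x, so I'll pull along it.

```bash
python3 -m inch '0 0.1 0 0 0 0 1; 0 0.2 0 0 0 0 1; 0 0.25 0 0 0 0 1; 0 0.25 0 0 0 0 1; 0 0.2 0 0 0 0 1; 0 0.1 0 0 0 0 1; 0 0 0 0 0 0 1; 0 0 0 0 0 0 1'
python3 m.py w5; python3 -c "
import cv2
a=cv2.imread('pics/w5.png')[40:300,140:440];cv2.imwrite('pics/w5c.png',cv2.resize(a,None,fx=2.3,fy=2.3,interpolation=cv2.INTER_CUBIC))"
```

```text
time: 9.3
tool_pos: [0.4915, -0.1135, 0.0663]
eef_rot: [-0.0, -0.03, 1.0, -0.0]
ft_force: [-3.7, -2.1, 6.1]
gripper_width: 0.0165
finger_force: 58.5
9.3 [ 0.49145767 -0.11352671  0.06629792] [-0.998 -0.06   0.001] F [-3.7 -2.1  6.1] w 0.0165 58.45073461532593
leg_pointer [117.4 241.3] 0.6 [ 0.414  -0.1555  0.026 ]
mark_line [116.6 243.2] 0.7 [ 0.4136 -0.1546  0.026 ]
lever_pivot [186.8 231.3] 0.82 [ 0.4429 -0.154   0.053 ]
lever_pivot [115.3 245.2] 0.17 [ 0.4141 -0.1482  0.053 ]
lever_knob [334.7 320.1] 0.93 [ 0.4928 -0.1136  0.083 ]
```

View pics/w5c.png

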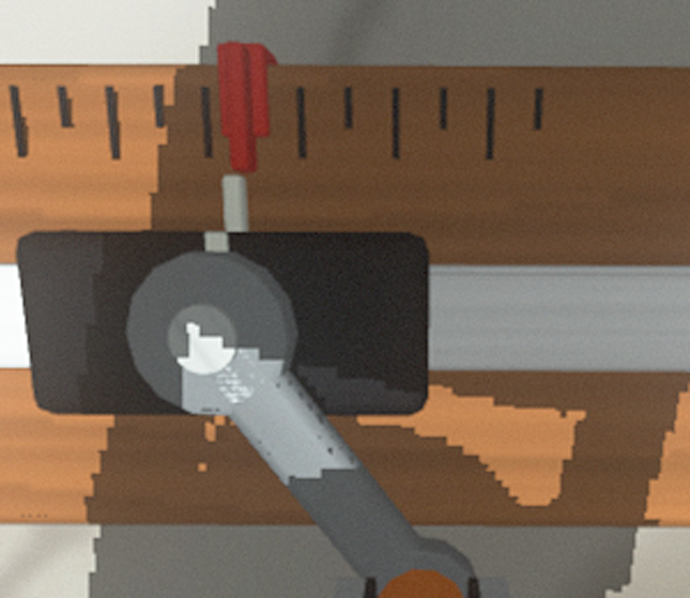

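The pointer tip (full-frame col ~242) sits slightly left of the mark tip (col ~246), so the leg is about 1–2 mm short. I'll measure the edges by colour.

```bash
cat > tip.py <<'E'
from q import *
def tips(p,c0=200,c1=420,r0=80,r1=150):
    f=p["frame"].astype(int); R_,G,B=f[...,0],f[...,1],f[...,2]
    red=(R_>2.2*G)&(R_>2.2*B)&(R_>70); wh=(abs(R_-G)<22)&(abs(G-B)<25)&(R_>105)
    for n,m in(("red",red),("white",wh)):
        for i in range(r0,r1,2):
            c=np.where(m[i,c0:c1])[0]+c0
            if len(c): print(n,i,c.min(),c.max(),len(c),np.round(atz(p,(i,(c.min()+c.max())/2),.026)@np.array([-.0593,.9982,0]),4))
E
python3 - <<'E'
from tip import *
s,p=wrist(); tips(p,225,265,94,144)
E
```

```text
red 94 237 256 20 -0.1768
red 96 237 256 20 -0.1769
red 98 238 256 19 -0.1767
red 100 240 250 11 -0.1777
red 102 240 250 11 -0.1777
red 104 240 250 11 -0.1778
red 106 241 250 10 -0.1776
red 108 240 250 11 -0.1779
red 110 241 251 11 -0.1775
red 112 241 251 11 -0.1775
red 114 245 249 5 -0.1771
white 116 237 244 8 -0.1802
white 118 236 246 11 -0.18
white 120 236 246 11 -0.1801
white 122 236 246 11 -0.1801
white 124 237 246 10 -0.1799
white 126 237 247 11 -0.1798
white 128 237 247 11 -0.1798
white 130 237 247 11 -0.1799
white 132 237 247 11 -0.1799
white 134 237 247 11 -0.18
white 136 237 247 11 -0.18
white 138 237 247 11 -0.1801
white 140 238 245 8 -0.1804
white 142 229 238 10 -0.1843
```

```bash
python3 - <<'E'
from tip import *
s,p=wrist(); q=dict(p)
f=cv2.imread('pics/w4.png')[:,:,::-1]; q["frame"]=f
M=R.from_quat([-0.0005,-0.03,1,0],scalar_first=True).as_matrix()
dp=np.array([.49511229,-.17952239,.06627515])-s["tool_pos"]
E=np.array(p["extrinsics"]).copy(); E[:3,3]-=E[:3,:3]@dp; q["extrinsics"]=E
print(dp@np.array([-.0593,.9982,0]))
tips(q,225,265,112,136); tips(q,365,400,94,118)
E
```

```text
-0.0659597117376395
white 116 236 244 9 -0.2464
white 118 236 246 11 -0.246
white 120 236 246 11 -0.246
white 122 236 246 11 -0.2461
white 124 236 246 11 -0.2461
white 126 237 247 11 -0.2457
white 128 237 246 10 -0.246
white 130 237 247 11 -0.2458
white 132 237 247 11 -0.2459
white 134 237 247 11 -0.2459
red 94 373 392 20 -0.1802
red 96 373 392 20 -0.1801
red 98 373 392 20 -0.1801
red 100 378 389 12 -0.1796
red 102 379 388 10 -0.1795
red 104 379 388 10 -0.1795
red 106 379 388 10 -0.1795
red 108 379 388 10 -0.1794
red 110 379 388 10 -0.1794
red 112 378 388 11 -0.1796
red 114 379 386 8 -0.1798
```

The pointer is 2.1 mm short of the mark, so I'll nudge it.

```bash
python3 -m inch '0 0.035 0 0 0 0 1; 0 0 0 0 0 0 1; 0 0 0 0 0 0 1'
python3 - <<'E'
from m import *
from tip import tips
s,p=run('w6'); tips(p,225,265,102,132)
q=r.camera("scene")
for l in("leg_pointer","mark_line"): print([(np.round(d["at"],1),round(d["confidence"],2)) for d in r.tip_of(l,q)[:2]])
cv2.imwrite('pics/s6.png',cv2.resize(q["frame"][190:330,200:400,::-1],None,fx=4,fy=4,interpolation=cv2.INTER_CUBIC))
E
```

```text
time: 10.02
tool_pos: [0.4913, -0.1116, 0.0663]
eef_rot: [-0.0, -0.03, 1.0, -0.0]
ft_force: [-3.3, -1.8, 6.3]
gripper_width: 0.0163
finger_force: 58.5
10.025 [ 0.49134916 -0.11160725  0.06630056] [-0.998 -0.059  0.001] F [-3.3 -1.8  6.3] w 0.0163 58.45732927322388
leg_pointer [118.  241.5] 0.97 [ 0.4142 -0.1534  0.026 ]
mark_line [114.5 236.3] 0.58 [ 0.4128 -0.1558  0.026 ]
lever_pivot [184.6 232.4] 0.88 [ 0.4418 -0.1516  0.053 ]
lever_knob [334.1 322.5] 0.8 [ 0.4924 -0.1108  0.083 ]
red 102 236 246 11 -0.1775
red 104 236 246 11 -0.1776
red 106 236 246 11 -0.1776
red 108 236 246 11 -0.1777
red 110 236 246 11 -0.1777
red 112 236 246 11 -0.1778
red 114 240 246 7 -0.1769
white 116 237 244 8 -0.1781
white 118 236 246 11 -0.1779
white 120 236 246 11 -0.178
white 122 236 246 11 -0.1781
white 124 237 246 10 -0.1779
white 126 237 246 10 -0.1779
white 128 237 247 11 -0.1778
white 130 237 246 10 -0.178
[(array([272.4, 279.4]), 0.72)]
[(array([272.3, 278.7]), 0.51)]
```

View pics/s6.png

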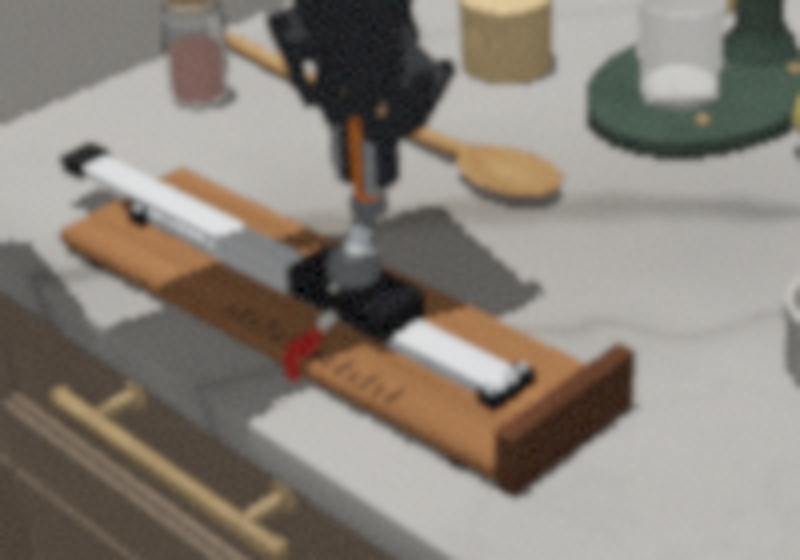

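In the wrist view both tips span columns 236–246, and the scene view also shows the pointer meeting the clip. The lever is about 54° off the leg by geometry, so I'll swing the first third along the 65 mm arc and check.

```bash
python3 -m inch '0.053 0.067 0 0 0 0 1; 0.057 0.063 0 0 0 0 1; 0.063 0.057 0 0 0 0 1; 0.067 0.053 0 0 0 0 1; 0 0 0 0 0 0 1; 0 0 0 0 0 0 1'
cat > k.py <<'E'
from m import *
from tip import tips
import sys
s,p=run(sys.argv[1])
t=s["tool_pos"];print("knob u,v",t@[-.0593,.9982,0],t@[-.9982,-.0593,0])
a=int(sys.argv[2]);tips(p,a,a+70,int(sys.argv[3]),int(sys.argv[4]))
E
python3 k.py w7 180 110 170
```

```text
time: 11.18
tool_pos: [0.476, -0.0977, 0.0663]
eef_rot: [-0.0, -0.03, 1.0, 0.0]
ft_force: [-3.1, -3.8, 6.3]
gripper_width: 0.0167
finger_force: 58.4
11.175 [ 0.47602274 -0.09774094  0.06629545] [-0.998 -0.06   0.001] F [-3.1 -3.8  6.3] w 0.0167 58.41661870479584
leg_pointer [145.3 211.9] 0.73 [ 0.4121 -0.1537  0.026 ]
mark_line [146.1 212.4] 0.62 [ 0.4124 -0.1535  0.026 ]
lever_pivot [218.5 202.7] 0.88 [ 0.4418 -0.1506  0.053 ]
knob u,v -0.12579315128879387 -0.46936986490403126
red 110 204 222 19 -0.176
red 112 204 222 18 -0.1761
red 114 204 223 19 -0.1759
red 116 204 223 19 -0.176
red 118 204 223 17 -0.1761
red 120 204 223 20 -0.1761
red 122 204 223 19 -0.1762
red 124 204 223 19 -0.1763
red 126 205 224 20 -0.1759
red 128 205 224 19 -0.176
red 130 206 222 16 -0.1763
red 132 207 218 12 -0.1771
red 134 207 218 12 -0.1771
red 136 207 218 12 -0.1772
red 138 207 218 12 -0.1773
red 140 208 218 11 -0.1771
red 142 208 219 12 -0.177
red 144 208 218 11 -0.1773
white 148 210 216 7 -0.1774
white 150 208 216 9 -0.178
white 152 208 217 10 -0.1778
white 154 209 218 9 -0.1774
white 156 209 218 10 -0.1775
white 158 209 217 9 -0.1778
white 160 209 218 10 -0.1777
white 162 209 217 9 -0.178
white 164 209 219 10 -0.1776
white 166 210 217 8 -0.1779
white 168 210 217 8 -0.178
```

```bash
python3 -m inch '0.07 0.049 0 0 0 0 1; 0.075 0.043 0 0 0 0 1; 0.077 0.037 0 0 0 0 1; 0.08 0.031 0 0 0 0 1; 0 0 0 0 0 0 1; 0 0 0 0 0 0 1'
python3 k.py w8 165 160 210
```

```text
time: 12.18
tool_pos: [0.4573, -0.0892, 0.0663]
eef_rot: [-0.0, -0.03, 1.0, 0.0]
ft_force: [-2.2, -1.9, 7.1]
gripper_width: 0.0166
finger_force: 58.4
12.175 [ 0.45726705 -0.08919594  0.06628096] [-0.998 -0.059  0.001] F [-2.2 -1.9  7.1] w 0.0166 58.429325222969055
leg_pointer [185.7 200.9] 0.67 [ 0.4129 -0.151   0.026 ]
mark_line [184.8 192.8] 0.66 [ 0.4127 -0.155   0.026 ]
lever_pivot [256.4 186.4] 0.91 [ 0.4406 -0.1498  0.053 ]
lever_pivot [336.1 320. ] 0.43 [ 0.4767 -0.0885  0.053 ]
lever_knob [336.9 320.4] 0.9 [ 0.4596 -0.0891  0.083 ]
knob u,v -0.11615132214202452 -0.45115464925945054
red 160 188 207 18 -0.1757
red 162 189 207 16 -0.1756
red 164 189 207 17 -0.1757
red 166 189 207 18 -0.1758
red 168 191 202 12 -0.1766
red 170 191 202 12 -0.1767
red 172 191 202 12 -0.1768
red 174 191 202 12 -0.1769
red 176 191 202 12 -0.177
red 178 191 203 12 -0.1768
red 180 191 203 13 -0.1769
red 182 192 198 7 -0.178
white 186 195 202 8 -0.1764
white 188 193 202 10 -0.177
white 190 193 202 10 -0.1771
white 192 193 202 10 -0.1772
white 194 193 203 11 -0.1771
white 196 193 203 11 -0.1772
white 198 194 203 10 -0.177
white 200 194 203 10 -0.1771
white 202 194 203 10 -0.1772
white 204 194 203 10 -0.1773
white 206 194 204 11 -0.1771
white 208 196 201 6 -0.1775
```

```bash
python3 -m inch '0.082 0.023 0 0 0 0 1; 0.083 0.017 0 0 0 0 1; 0.085 0.01 0 0 0 0 1; 0.085 0.003 0 0 0 0 1; 0 0 0 0 0 0 1; 0 0 0 0 0 0 1'
python3 k.py w9 155 200 250
```

```text
time: 13.18
tool_pos: [0.4375, -0.0874, 0.0663]
eef_rot: [-0.0, -0.03, 1.0, 0.0]
ft_force: [-0.6, -1.8, 6.0]
gripper_width: 0.0164
finger_force: 58.4
13.175 [ 0.43747781 -0.08742731  0.06629435] [-0.998 -0.059  0.   ] F [-0.6 -1.8  6. ] w 0.0164 58.40291082859039
leg_pointer [224.3 194.2] 0.76 [ 0.4129 -0.1533  0.026 ]
mark_line [224.3 194.8] 0.96 [ 0.4128 -0.153   0.026 ]
lever_pivot [261.2 267.1] 0.74 [ 0.421  -0.1123  0.053 ]
lever_knob [336.9 321. ] 0.71 [ 0.4398 -0.0871  0.083 ]
knob u,v -0.11321238002803675 -0.4315059117219093
red 200 187 205 19 -0.1754
red 202 187 205 19 -0.1755
red 204 188 205 17 -0.1753
red 206 189 200 11 -0.1764
red 208 189 200 11 -0.1765
red 210 189 200 12 -0.1766
red 212 189 200 12 -0.1767
red 214 189 200 11 -0.1768
red 216 189 201 13 -0.1767
red 218 189 200 12 -0.177
red 220 190 197 8 -0.1777
white 224 193 199 7 -0.1766
white 226 191 200 10 -0.1769
white 228 191 200 10 -0.177
white 230 191 201 11 -0.1769
white 232 191 201 11 -0.177
white 234 191 201 11 -0.1771
white 236 191 201 11 -0.1772
white 238 192 201 10 -0.177
white 240 192 201 10 -0.1771
white 242 192 201 10 -0.1773
white 244 192 202 11 -0.1771
white 246 193 199 7 -0.1777
```

View pics/w9.png

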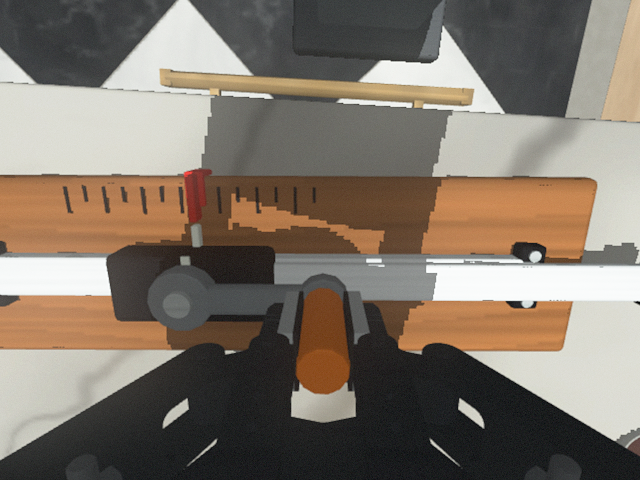

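The pointer is at the mark, columns 191–201 against 189–200. The lever is nearly along the leg, so I'll press on gently until I feel the stop.

```bash
python3 -m inch '0.02 0 0 0 0 0 1; 0 0 0 0 0 0 1'; python3 -m inch '0.02 0 0 0 0 0 1; 0 0 0 0 0 0 1'; python3 -m inch '0.02 0 0 0 0 0 1; 0 0 0 0 0 0 1'
```

```text
time: 13.68
tool_pos: [0.4373, -0.0876, 0.0664]
eef_rot: [0.001, -0.03, 1.0, -0.0]
ft_force: [4.1, -2.3, 3.1]
gripper_width: 0.0164
finger_force: 58.4
time: 13.92
tool_pos: [0.4371, -0.0878, 0.0665]
eef_rot: [0.002, -0.03, 1.0, -0.0]
ft_force: [8.0, -2.2, -1.9]
gripper_width: 0.0165
finger_force: 58.5
time: 14.18
tool_pos: [0.437, -0.088, 0.0666]
eef_rot: [0.003, -0.03, 1.0, -0.0]
ft_force: [12.1, -2.1, -5.0]
gripper_width: 0.0167
finger_force: 58.6
```

The stop is firm, as Fx rose 12 N with almost no motion. The knob crept about 0.5 mm back along the leg, so I'll ease the push a bit, restore it and check.

```bash
python3 -m inch '-0.015 0.008 0 0 0 0 1; 0 0 0 0 0 0 1; 0 0 0 0 0 0 1; 0 0 0 0 0 0 1'; python3 k.py w10 155 206 240
```

```text
time: 14.68
tool_pos: [0.4371, -0.0874, 0.0665]
eef_rot: [0.002, -0.03, 1.0, -0.0]
ft_force: [9.3, -2.4, -2.2]
gripper_width: 0.0163
finger_force: 58.6
14.675 [ 0.4370744  -0.08736008  0.06654382] [-0.998 -0.059 -0.004] F [ 9.3 -2.4 -2.2] w 0.0163 58.64703118801117
leg_pointer [224.9 195.6] 0.97 [ 0.413  -0.1526  0.026 ]
mark_line [224.4 192.3] 0.63 [ 0.4128 -0.1543  0.026 ]
mark_line [298.7 185.5] 0.34 [ 0.4543 -0.1597  0.026 ]
lever_pivot [296.7 181.6] 0.87 [ 0.4402 -0.1512  0.053 ]
lever_knob [336.8 320.9] 0.63 [ 0.4394 -0.087   0.083 ]
knob u,v -0.11312134832147691 -0.4311072141345778
red 206 188 202 15 -0.1762
red 208 189 200 12 -0.1765
red 210 189 200 12 -0.1766
red 212 189 200 12 -0.1767
red 214 189 200 12 -0.1768
red 216 189 200 12 -0.1769
red 218 190 200 11 -0.1768
red 220 190 198 9 -0.1774
red 222 192 194 3 -0.178
white 224 195 200 6 -0.1758
white 226 191 200 10 -0.177
white 228 191 201 11 -0.1768
white 230 191 201 11 -0.1769
white 232 191 201 11 -0.177
white 234 192 201 10 -0.1769
white 236 192 201 10 -0.177
white 238 192 201 10 -0.1771
```

The pointer is at the mark, the lever is on its closed stop with about 9 N pressing it, and the grip is holding. I'll hand in.

```bash
python3 -c "
from rig import r
print(r.close_job())"
```

```text
the job is handed in; nothing more can be done
None
```

The leg is out with the pointer within about 0.3 mm of the red mark, the lever is pressed against its closed stop, and the gripper still holds the knob; the job was handed in at about 14.7 s of the 38 s allowed.

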